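# Put the logged core away in the roll-top sample bin

### The arm

A 6-joint arm with a two-finger parallel gripper is mounted at the origin on the work surface. World frame = base frame: x ahead of the robot, y to its left, z up, the work surface at z = 0. Lengths are in mm, angles in rad, forces in N, time in s.
With the tool pointing down it reaches from about 300 to 775 mm from the base axis. Payload 14.6 kg.
Tool frame: the origin (TCP) lies between the finger pads; the fingertips stand 8 mm ahead of it and the grasp point (between the pads) lies 11 mm behind it; z points along the fingers, y is the direction in which the jaws open and shut (so a half turn about z gives the same grasp; the last joint's range is limited). The gripper opens to 94 mm and grips with 3 to 60 N. Pads are 16 mm wide; open, the fingers measure 119 mm over their backs; the gripper's body (75 mm by 177 mm) begins 78 mm behind the grasp point.
Start: joints at [-1.335, 0.3, 1.521, -0, 1.321, -0.067], TCP at [164, -524.97, 213.446] pointing down, gripper open.
Joint ranges: [-3.03, 3.03], [-0.79, 2.21], [0.23, 2.52], [-1.04, 4.18], [0, 3.07], [-2.55, 2.55]. Speed limits (rad/s): [2.22, 2.22, 2.57, 3.14, 3.14, 3.14].

### API

Orientations are given as [roll, pitch, yaw] about the fixed x, y, z axes, in that order (R = Rz(yaw) Ry(pitch) Rx(roll)).
In Python, from cell import manip gives the robot as it stands. The module is installed in compiled form; this text tells all that it offers.
- The arm moves only by the tool send_rows, never from a script. Its argument "series" is a list that holds one entry, the list of rows, each a list of 5 numbers: the opening, from 0 (shut) to 1 (fully open), then the shift along the tool's x, y, z in mm, then the turn about the tool's z in degrees. In form: [[[gripper, dx, dy, dz, roll], ...]]. A call has 1 to 10 rows; each row is the pose to reach, as a shift and turn from the pose commanded when the call began, along the tool's axes at that moment; what a row does not reach only later rows make up. A row lasts 1/10 s, in which the tool goes at most 50 mm and 8.59 degrees, less where a joint would pass 70% of its speed; a pose out of reach is approached as far as the arm can. A call with a gripper value outside its range is refused whole. The fingers move at their own pace and stop on an object; "newtons" is the grip in N (left out, the last holds). Time passes only in rows, so rows that repeat a pose let the fingers close. It gives the time, the measured TCP pose, the force and the opening at its end, in the units of the state.
- manip.read_state(): the state, without advancing time (a new reading comes with each control period).
- manip.camera(name): name is "scene" or "top" or "wrist"; returns a dict with "img" (420x560x3 uint8, red, green, blue), "vfov" (degrees; the focal length in pixels is half the picture's height over the tangent of half this angle, whatever the lens; pixels are square), "cx", "cy" (the principal point, pixels), "pose" (4x4, takes a point from camera to world coordinates); the wrist camera has in their place "T_tool_cam" (4x4, takes a point from camera to tool coordinates, whose origin is the TCP and whose axes are the flange's). Camera axes: x right, y down, z forward; pixel columns grow to the right and rows downward; lengths in mm; the calibration is good to about 2 mm. A picture is of the moment at which its call begins: read the wrist's pose just before it. There is no depth.
- manip.sign_off(): hands the job in, once; it reports no verdict.
Trained networks look in a picture, given as the dict that the camera call returned (one of the last four; its "shot" number tells which), for a name from the list of things; names that differ only in an ending like _2 or _b are one class to them, and where a whole thing is asked for, a point or a joint stands for the part that bears it (a point fixed in the world has none). Each returns a list of dicts, best first, with "conf" (0 to 1); they miss things now and then, are a little off and sometimes report something else, mostly with a low value. They report only what shows in the picture. A call takes as long as a camera call. They do not tell look-alikes from the thing itself.
- manip.find_in(target, picture): "rect" ([left, top, width, height] in pixels, round what is visible of it).
- manip.silhouettes(target, picture): "pixels" (420x560 bool, what is visible of it) and "rect" ([left, top, width, height] in pixels, round what is visible of it).
The state is a dict: "clock": time; "joints": joint angles; "qd": joint speeds; "effort": joint torques, N m; "eef_pos": TCP position; "eef_rot": TCP orientation; "wrist_force": force on the tool from outside, world axes, zero at the start; "moment": the same for the moment, N m; "finger_gap": finger opening in mm.
Only numpy, scipy, OpenCV 4.12 (cv2) and the standard library are available. Lean on these libraries where they do the work, as an engineer would, in place of code of your own. Each camera call takes 0.05 s, during which the arm holds its last target. There are 200 camera calls.

### The job

The pale grey core with the rust-brown band has been logged: stand it upright inside the open roll-top bin, setting it down without dropping it. Then roll the slatted cover fully shut by its orange pull. Leave the dark core standing where it is.

Things in the scene. Friction and masses are not known exactly. Their poses are not given: they have to be found in the camera images.
- pale_core: Piece of drill core standing on end: cylinder 47 mm in diameter, 70 mm tall, about 0.3 kg, pale grey with a rust-brown band 12 mm high just above mid-height. Origin at the centre of its lower end, z up its axis.
- dark_core: Bystander: the same size of cylinder (47 mm diameter, 70 mm tall), nearly black. Origin at the centre of its lower end, z up its axis.
- bin: Fixed roll-top bin, 264 mm wide (x), 336 deep (y), 198 high. Origin: centre of its underside; z up, y out of its mouth. Half-round sides; inside, x spans -122 to 122; floor 12 mm above the table; 27 mm high sill along the mouth, inner face at y = 152. Open, it is clear from above from y = 40 to the sill: the core fits well at x = 0, y = 95. The cover turns about the line y = 0, z = 30.
- cover (a joint): Cover of aluminium slats, outer face 164 mm from its axis. 0 rad shut; starts open at 1.4 to 1.6; stays where left; rolls with 1 to 5 N. Its orange pull is a block at bin x = 0, 26 mm wide (x), 16 thick, 164 to 208 mm from the axis, in the direction 0.419 rad + joint from bin y up towards z: upright when open, pointing out of the mouth when shut. Pinch its sides or push it along the arc.
Mind the look-alikes: they are no part of the job. What is shaped like the pale_core but green is not meant.

How it is judged (in metres and radians):
On the way, in this order (a step that is already met when the one before it is completed fails the run):
1. the pale core stands upright on the bin's floor, released, with the cover still open (x of pale_core in the frame of bin between -0.1 and 0.1 m and y of pale_core in the frame of bin between -0.12 and 0.135 m and z of pale_core in the frame of bin below 0.02 m and angle between pale_core's own z axis and vertical below 0.17 rad and contact force between pale_core and the fingers below 0.2 N and linear speed of pale_core below 0.03 m/s and value of joint cover above 0.5 rad), for 0.2 s.
2. the cover is rolled shut (value of joint cover below 0.08 rad), for 0.2 s.
At the end, for the whole second after the job is handed in: The pale core stands upright (within 10 degrees) and at rest on the bin's floor, the cover is shut to within 0.08 rad (about 13 mm at its edge) and still, and the dark core stands within 20 mm of where it was (x of pale_core in the frame of bin between -0.1 and 0.1 m and y of pale_core in the frame of bin between -0.12 and 0.135 m and z of pale_core in the frame of bin below 0.02 m and angle between each of pale_core, dark_core's own z axis and vertical below 0.17 rad and linear speed of pale_core below 0.03 m/s and value of joint cover below 0.08 rad and velocity of joint cover below 0.05 rad/s and distance of dark_core from where it was at the start of the episode below 0.02 m); the robot touches nothing.
It fails at once if the pale core is dropped (falls freely at more than 0.8 m/s) (linear speed of pale_core above 0.8 m/s and contact force between pale_core and the fingers below 0.2 N).
It fails at once if the dark core is moved more than 20 mm or knocked over (distance of dark_core from where it was at the start of the episode above 0.02 m or angle between dark_core's own z axis and vertical above 0.3 rad).
It also fails if it takes over 58 s, if anything falls off the work surface, if the arm or the gripper's body presses on something with over 40 N, if the wrist force passes 120 N, or if a joint passes its speed limit or range.

## Working session

There is one attempt and no reset: what is moved stays moved. The work goes in short steps, Python scripts to look and compute and a tool call to move; the robot and the scene stay as the last step left them, time stands still between calls to the robot, and variables do not carry over. Pictures are saved under pics/ and viewed, about 8 in all and at most 12, crops included, and the job is handed in when it is done.

Besides the shell and the picture viewer there is one more tool, called after "Call:" as name(argument=value, ...), one argument or row to a line, values as JSON. send_rows: Moves the arm, as the interface text tells. Its arguments: {"type":"object","properties":{"series":{"type":"array"},"newtons":{"type":"number"}},"required":["series"]}

```bash
mkdir -p pics; cat > h.py <<'E'
import numpy as np, cv2
from cell import manip
def K(c):
    f=c["img"].shape[0]/2/np.tan(np.radians(c["vfov"])/2); return f,c["cx"],c["cy"]
def ray(c,u,v,z,pose=None):
    f,cx,cy=K(c); P=np.array(c["pose"]) if pose is None else pose
    d=P[:3,:3]@np.array([(u-cx)/f,(v-cy)/f,1]); o=P[:3,3]
    return o+d*(z-o[2])/d[2]
def proj(c,p,pose=None):
    f,cx,cy=K(c); P=np.array(c["pose"]) if pose is None else pose
    q=(np.atleast_2d(p)-P[:3,3])@P[:3,:3]
    return np.c_[q[:,0]/q[:,2]*f+cx,q[:,1]/q[:,2]*f+cy]
def save(c,n): cv2.imwrite("pics/"+n,c["img"][:,:,::-1])
E
python3 - <<'E'
from h import *
s=manip.read_state();print(s)
for n in["top","scene"]:
    c=manip.camera(n);save(c,n+"0.png");print(n,c["vfov"],c["cx"],c["cy"],np.round(c["pose"],3).tolist(),[k for k in c])
    for t in["pale_core","dark_core","bin","cover"]:
        print(t,[(np.round(r["rect"]).tolist(),round(r["conf"],2)) for r in manip.find_in(t,c)])
E
```

```text
{'clock': 0.0, 'joints': array([-1.33456950e+00,  3.00456954e-01,  1.52162316e+00, -2.12148729e-05,
        1.32073271e+00, -6.66079498e-02]), 'qd': array([-0.00080142, -0.00089367, -0.00116311,  0.00029037, -0.00078326,
        0.00018945]), 'effort': array([-5.28860164e-04, -5.31805301e+01, -3.52739847e+01,  7.08260620e-02,
        2.43462611e-02, -1.16759529e-04]), 'eef_pos': array([ 163.94711492, -524.70307516,  212.8762959 ]), 'eef_rot': array([-3.14037381e+00, -6.07105384e-05,  3.02840004e-01]), 'wrist_force': array([-0.33572896, -0.73873491,  0.52728106]), 'moment': array([ 0.00987354, -0.01721695, -0.00409208]), 'finger_gap': 94.02093764301009}
top 52.98882923225438 277.32929033240174 205.31892564936342 [[-0.001, -0.997, 0.079, 463.684], [-1.0, -0.001, -0.023, 78.554], [0.023, -0.079, -0.997, 791.562], [0.0, 0.0, 0.0, 1.0]] ['img', 'vfov', 'cx', 'cy', 'pose', 'shot']
pale_core [([176.0, 216.0, 34.0, 29.0], 0.98), ([219.0, 171.0, 32.0, 35.0], 0.96), ([115.0, 219.0, 40.0, 26.0], 0.83), ([139.0, 262.0, 35.0, 29.0], 0.76)]
dark_core [([151.0, 140.0, 36.0, 30.0], 0.83)]
bin [([316.0, 68.0, 209.0, 193.0], 0.56)]
cover [([426.0, 80.0, 95.0, 172.0], 0.84)]
scene 49.52054493747746 278.97705621777914 210.35239119774772 [[-0.947, -0.306, 0.097, 422.992], [-0.321, 0.911, -0.261, 310.439], [-0.008, -0.278, -0.961, 876.34], [0.0, 0.0, 0.0, 1.0]] ['img', 'vfov', 'cx', 'cy', 'pose', 'shot']
pale_core [([288.0, 315.0, 25.0, 28.0], 0.9), ([237.0, 326.0, 29.0, 24.0], 0.9), ([232.0, 213.0, 27.0, 36.0], 0.77), ([225.0, 0.0, 143.0, 68.0], 0.74), ([256.0, 265.0, 28.0, 31.0], 0.65)]
dark_core [([177.0, 267.0, 32.0, 30.0], 0.81)]
bin [([191.0, 0.0, 195.0, 181.0], 0.95)]
cover [([255.0, 267.0, 26.0, 30.0], 0.63), ([224.0, 0.0, 146.0, 72.0], 0.6)]
```

```bash
cd pics; python3 -c "
import cv2
a=cv2.imread('top0.png');b=cv2.imread('scene0.png')
cv2.imwrite('both0.png',cv2.resize(cv2.vconcat([a,b]),(800,1200))[:]) 
"
```

```text
(no output)
```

View pics/top0.png

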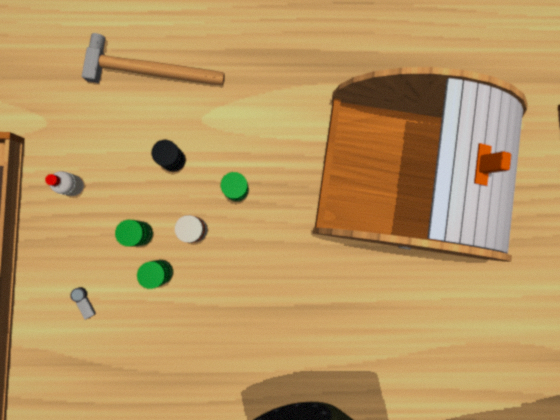

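View pics/scene0.png

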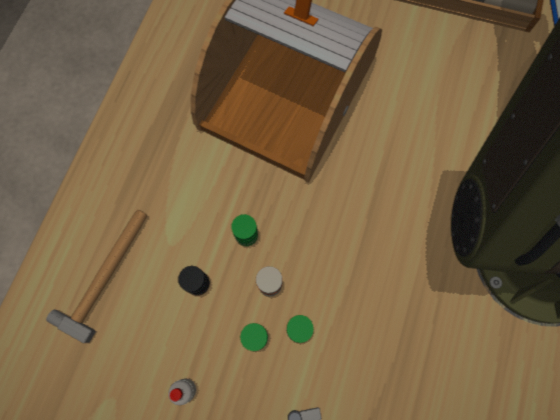

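The top view shows the pale core at about (189,229), the dark core at (167,155) and green look-alikes around them. The bin's mouth faces left (world +y), and its pull is at about (500,161). I'll fit the poses next.

```bash
cat > fit.py <<'E'
from h import *
from scipy.optimize import minimize
a=np.linspace(0,2*np.pi,48,endpoint=False)
def hullmask(c,P):
    m=np.zeros(c["img"].shape[:2],np.uint8)
    cv2.fillConvexPoly(m,np.round(cv2.convexHull(proj(c,P).astype(np.float32))*16).astype(np.int32),1,shift=4,lineType=cv2.LINE_8); return m
def rects(P,c):
    q=proj(c,P); return np.r_[q.min(0),q.max(0)]
def cyl(x,y,h=70,r=23.5): return np.vstack([np.c_[x+r*np.cos(a),y+r*np.sin(a),0*a+z] for z in(0,h)])
t=np.linspace(0,np.pi,40)
def binpts(x,y,w):
    yz=np.vstack([np.c_[168*np.cos(t),30+168*np.sin(t)],[[168,0],[-168,0]]])
    P=np.vstack([np.c_[np.full(len(yz),s),yz] for s in(-132,132)])
    R=np.array([[np.cos(w),-np.sin(w),0],[np.sin(w),np.cos(w),0],[0,0,1]])
    return P@R.T+[x,y,0]
def inbin(p,x,y,w):
    R=np.array([[np.cos(w),-np.sin(w),0],[np.sin(w),np.cos(w),0],[0,0,1]])
    return np.atleast_2d(p)@R.T+[x,y,0]
E
python3 - <<'E'
from fit import *
c=manip.camera("top"); s=manip.camera("scene")
def fitcyl(items,x0):
    def cost(p): return sum(((rects(cyl(*p),cc)-r)**2).sum() for cc,r in items)
    r=minimize(cost,x0,method="Nelder-Mead"); return np.round(r.x,1),round(r.fun,1)
for n,pt,ps in[("pale_core",(189,229),(269,280)),("dark_core",(167,155),(193,281))]:
    it=[]
    for cc,p in((c,pt),(s,ps)):
        for d in manip.silhouettes(n,cc):
            m=d["pixels"]
            if m[p[1],p[0]]:
                ys,xs=np.where(m); it.append((cc,np.array([xs.min(),ys.min(),xs.max()+1,ys.max()+1]))); break
    x0=ray(c,*pt,60)[:2]
    print(n,len(it),x0,fitcyl(it,x0),[fitcyl([i],x0) for i in it])
    for i in it: print(i[1])
# other green
for p in[(131,233),(152,274),(233,186)]: print("green",ray(c,*p,70).round())
ds=manip.silhouettes("bin",c); M=ds[0]["pixels"].astype(np.uint8)
ov=manip.silhouettes("cover",c)
if ov: M|=ov[0]["pixels"].astype(np.uint8)
ct=max(cv2.findContours(M,0,1)[0],key=cv2.contourArea); H=np.zeros_like(M); cv2.fillPoly(H,[cv2.convexHull(ct)],1)
def cost(p):
    m=hullmask(c,binpts(*p)); return (m^H).sum()/H.sum()
best=None
for w0 in(-.2,-.1,0,.1,.2):
    x0=np.r_[ray(c,420,165,90)[:2],w0]
    r=minimize(cost,x0,method="Nelder-Mead",options=dict(initial_simplex=[x0,x0+[30,0,0],x0+[0,30,0],x0+[0,0,.15]],xatol=.01,fatol=1e-5))
    print(r.x.round(3),r.fun)
    if best is None or r.fun<best.fun: best=r
p=best.x; np.save("bin.npy",p)
im=c["img"][:,:,::-1].copy(); im2=s["img"][:,:,::-1].copy()
for I,cc in((im,c),(im2,s)):
    L=inbin([[-132,168,30],[132,168,30],[132,168,0],[-132,168,0]],*p)
    arcs=[inbin(np.c_[0*t+sx,168*np.cos(t),30+168*np.sin(t)],*p) for sx in(-132,132)]+[L]
    for A in arcs: cv2.polylines(I,[np.round(proj(cc,A)).astype(int)],False,(255,0,255),1)
    hsv=cv2.cvtColor(cc["img"],cv2.COLOR_RGB2HSV)
    for th in(1.4,1.5,1.6):
        q=th+.419; P=inbin([[sx,np.cos(q)*208,30+np.sin(q)*208] for sx in(-13,13)],*p); cv2.polylines(I,[np.round(proj(cc,P)).astype(int)],False,(255,255,0),1)
cv2.imwrite("pics/ov1.png",np.hstack([cv2.resize(im[50:280,290:550],None,fx=1.8,fy=1.8)[:400],cv2.resize(im2[0:230,170:400],None,fx=1.74,fy=1.74)[:400,:330]]))
E
```

```text
pale_core 2 [480.43956617 213.94556465] (array([480.3, 214.8]), np.float64(12.6)) [(array([479.4, 211.8]), np.float64(0.4)), (array([481.2, 217.8]), np.float64(0.2))]
[175 216 209 243]
[255 266 282 297]
dark_core 2 [609.63278219 254.29170578] (array([611.1, 257.5]), np.float64(15.2)) [(array([610.5, 255.1]), np.float64(3.1)), (array([611.6, 259.9]), np.float64(4.5))]
[152 141 186 172]
[179 266 209 295]
green [473. 310.  70.]
green [404. 273.  70.]
green [554. 138.  70.]
[ 5.78982e+02 -1.91002e+02 -1.51000e-01] 0.00948217124687713
[ 5.79020e+02 -1.90984e+02 -1.52000e-01] 0.00968089938678174
[ 5.79161e+02 -1.91144e+02 -1.51000e-01] 0.009397002044060868
[ 5.79350e+02 -1.90821e+02 -1.49000e-01] 0.009595730183965478
[ 5.79173e+02 -1.90867e+02 -1.52000e-01] 0.00956734044969339
```

View pics/ov1.png

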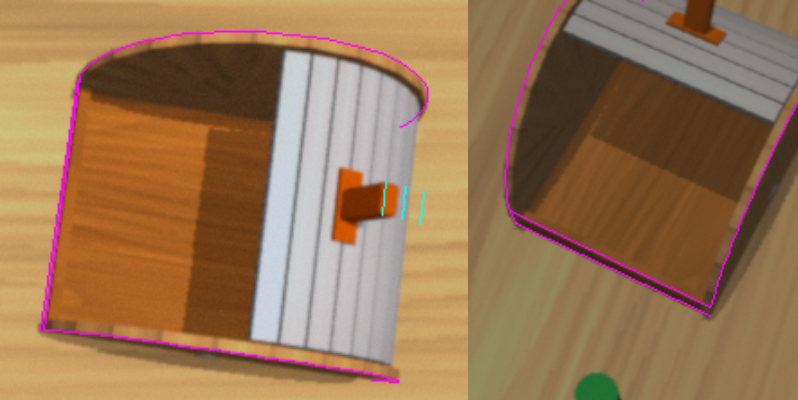

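Bin: (579, -191), yaw -0.15, good overlay. The cover joint is about 1.45. Next I hover over the pale core.

Call:
send_rows(
  series=[
    [[1,260,-300,-40,-60],[1,260,-300,-40,-60],[1,260,-300,-40,-60],[1,260,-300,-40,-60],[1,260,-300,-40,-60],[1,260,-300,-40,-60],[1,260,-300,-40,-60],[1,522,-612,-40,-128],[1,522,-612,-40,-128],[1,522,-612,-40,-128]],
  ],
)

```text
clock: 1.9
eef_pos: [361.6, -65.5, 250.6]
eef_rot: [3.14, 0.001, 1.806]
wrist_force: [0.6, -0.7, 1.0]
finger_gap: 94.0
```

```bash
cat > st.py <<'E'
from h import *
from scipy.spatial.transform import Rotation as Ro
def st():
    s=manip.read_state(); R=Ro.from_euler("xyz",s["eef_rot"]).as_matrix()
    print("t",round(s["clock"],2),"p",s["eef_pos"].round(1),"rpy",s["eef_rot"].round(3),"F",s["wrist_force"].round(1),"gap",round(s["finger_gap"],1)); return s,R
def go(x,y,z,yaw):
    s,R=st(); d=R.T@(np.array([x,y,z])-s["eef_pos"])
    r=np.degrees(s["eef_rot"][2]-yaw); print("shift",d.round(1),"roll",round((r+180)%360-180,1))
if __name__=="__main__":
    import sys; go(*map(float,sys.argv[1:]))
E
python3 st.py 480 214.8 253 2.548
```

```text
t 1.9 p [361.6 -65.5 250.6] rpy [3.140e+00 1.000e-03 1.806e+00] F [ 0.6 -0.7  1. ] gap 94.0
shift [244.9 180.5  -2.3] roll -42.5
```

Call:
send_rows(
  series=[
    [[1,245,180,0,-42.5],[1,245,180,0,-42.5],[1,245,180,0,-42.5],[1,245,180,0,-42.5],[1,245,180,0,-42.5],[1,245,180,0,-42.5],[1,245,180,0,-42.5],[1,245,180,0,-42.5],[1,245,180,0,-42.5],[1,245,180,0,-42.5]],
  ],
)

```text
clock: 2.9
eef_pos: [480.8, 210.8, 250.6]
eef_rot: [3.141, 0.0, 2.54]
wrist_force: [0.4, 0.1, -0.4]
finger_gap: 94.0
```

```bash
python3 - <<'E'
from fit import *
from st import st
s,R=st(); c=manip.camera("wrist"); save(c,"w1.png")
T=np.eye(4);T[:3,:3]=R;T[:3,3]=s["eef_pos"]; P=T@np.array(c["T_tool_cam"])
print("cam",P[:3,3].round()); c["pose"]=P
exp=proj(c,cyl(480,215)).mean(0); print("expect",exp)
pick=None
for d in manip.silhouettes("pale_core",c):
    r=d["rect"]; col=c["img"][d["pixels"]].mean(0)
    print(np.round(r),round(d["conf"],2),col.round())
    q=np.array([r[0]+r[2]/2,r[1]+r[3]/2])
    if np.ptp(col)<50:
        ys,xs=np.where(d["pixels"]); b=np.array([xs.min(),ys.min(),xs.max()+1,ys.max()+1])
        z=minimize(lambda p:((rects(cyl(*p),c)-b)**2).sum(),(480,215),method="Nelder-Mead"); print("fit",z.x.round(1),z.fun,rects(cyl(*z.x),c).round(),b)
E
```

```text
t 2.9 p [480.8 210.8 250.6] rpy [3.141 0.    2.54 ] F [ 0.4  0.1 -0.4] gap 94.0
cam [425. 249. 421.]
expect [277.80922404 187.58749176]
[260. 165.  43.  49.] 0.81 [105.  96.  83.]
fit [483.6 215.9] 0.8259232881798557 [260. 167. 301. 215.] [260 168 301 214]
[243. 244.  40.  52.] 0.75 [49. 90. 38.]
[266.  79.  41.  44.] 0.61 [ 46. 110.  49.]
[324. 117.  52.  45.] 0.59 [ 50. 102.  45.]
```

View pics/w1.png

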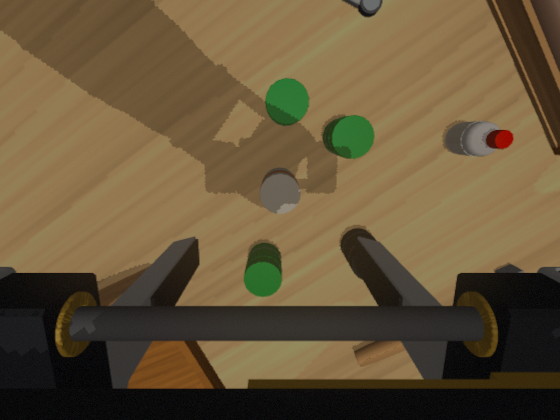

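The wrist view shows the pale core at (280,192). The fit gives (483,216), which agrees with the earlier views to within a few mm. Now I descend.

Call:
send_rows(
  series=[
    [[1,0,0,50,0],[1,0,0,90,0],[1,0,0,120,0],[1,0,0,120,0]],
  ],
)

```text
clock: 3.4
eef_pos: [479.3, 210.8, 127.1]
eef_rot: [-3.137, -0.003, 2.541]
wrist_force: [-0.0, 0.8, 1.0]
finger_gap: 94.2
```

```bash
python3 st.py 482 215.5 39 2.548
```

```text
t 3.4 p [479.3 210.8 127.1] rpy [-3.137e+00 -3.000e-03  2.541e+00] F [-0.   0.8  1. ] gap 94.2
shift [ 0.1  5.8 88.1] roll -0.4
```

Call:
send_rows(
  series=[
    [[1,0,5.5,0,0],[1,0,5.5,45,0],[1,0,5.5,70,0],[1,0,5.5,85,0],[1,0,5.5,88,0],[1,0,5.5,88,0],[0,0,5.5,88,0],[0,0,5.5,88,0],[0,0,5.5,88,0],[0,0,5.5,88,0]],
  ],
  newtons=25,
)

```text
clock: 4.4
eef_pos: [484.2, 216.6, 42.6]
eef_rot: [3.141, 0.0, 2.542]
wrist_force: [-0.1, 0.1, 0.4]
finger_gap: 65.2
```

Call:
send_rows(
  series=[
    [[0,0,0,0,0],[0,0,0,0,0],[0,0,0,0,0],[0,0,0,-3,0],[0,0,0,-8,0]],
  ],
)

```text
clock: 4.9
eef_pos: [483.7, 216.5, 49.9]
eef_rot: [-3.141, -0.001, 2.542]
wrist_force: [-0.4, -0.1, -4.1]
finger_gap: 46.6
```

```bash
python3 st.py 593 -95 260 1.42
```

```text
t 4.9 p [483.7 216.5  49.9] rpy [-3.141e+00 -1.000e-03  2.542e+00] F [-0.4 -0.1 -4.1] gap 46.6
shift [-265.9 -195.6 -210.1] roll 64.3
```

Call:
send_rows(
  series=[
    [[0,0,0,-25,0],[0,0,0,-60,0],[0,0,0,-100,0],[0,-20,-15,-135,5],[0,-45,-34,-170,11],[0,-75,-56,-200,18],[0,-105,-78,-210,25],[0,-135,-100,-210,33],[0,-165,-122,-210,40],[0,-195,-144,-210,47]],
  ],
)

```text
clock: 5.9
eef_pos: [563.8, -13.8, 260.4]
eef_rot: [3.141, -0.0, 1.716]
wrist_force: [1.5, -0.7, -3.5]
finger_gap: 46.9
```

```bash
python3 st.py 593 -95 260 1.42
```

```text
t 5.9 p [563.8 -13.8 260.4] rpy [ 3.141 -0.     1.716] F [ 1.5 -0.7 -3.5] gap 46.9
shift [-84.6  17.1   0.4] roll 17.0
```

Call:
send_rows(
  series=[
    [[0,-25,5,0,5],[0,-50,10,0,11],[0,-72,15,0,15],[0,-84.5,17,0,17],[0,-84.5,17,0,17],[0,-84.5,17,0,17]],
  ],
)

```text
clock: 6.5
eef_pos: [592.9, -92.7, 260.1]
eef_rot: [-3.141, -0.0, 1.427]
wrist_force: [0.4, 0.6, -3.6]
finger_gap: 46.4
```

```bash
python3 - <<'E'
from fit import *
from st import go
go(593.6,-95,65,1.42)
p=np.load("bin.npy"); print(p)
ims=[]
for n in("top","scene"):
    c=manip.camera(n); I=c["img"][:,:,::-1].copy()
    g=manip.read_state()["eef_pos"]
    for z in(12,82): 
        P=inbin(np.c_[23.5*np.cos(a),97+23.5*np.sin(a),0*a+z],*p); cv2.polylines(I,[np.round(proj(c,P)).astype(int)],True,(255,0,255),1)
    ims.append(I)
cv2.imwrite("pics/p2.png",np.hstack([cv2.resize(ims[0][50:280,250:550],None,fx=1.33,fy=1.33),cv2.resize(ims[1][0:230,140:440],None,fx=1.33,fy=1.33)]))
E
```

```text
t 6.5 p [592.9 -92.7 260.1] rpy [-3.141 -0.     1.427] F [ 0.4  0.6 -3.6] gap 46.4
shift [ -2.2   1.1 195.1] roll 0.4
[ 5.79160834e+02 -1.91143770e+02 -1.50698125e-01]
```

View pics/p2.png

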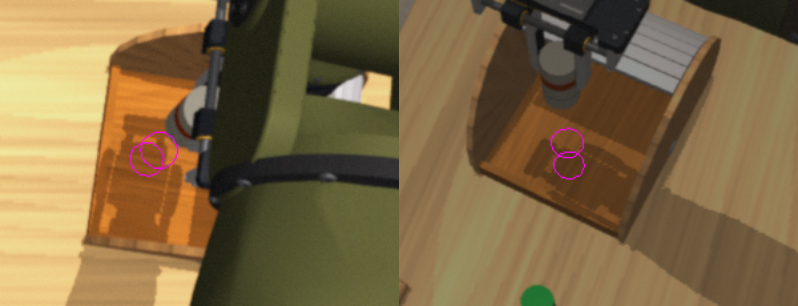

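The core hangs level above the bin's clear area, and the predicted footprint sits well inside the bin. I'll lower it.

Call:
send_rows(
  series=[
    [[0,-2,1,25,0],[0,-2,1,60,0],[0,-2,1,95,0],[0,-2,1,125,0],[0,-2,1,150,0],[0,-2,1,170,0],[0,-2,1,183,0],[0,-2,1,192,0],[0,-2,1,198,0],[0,-2,1,198,0]],
  ],
)

```text
clock: 7.6
eef_pos: [593.9, -95.3, 62.0]
eef_rot: [-3.141, -0.0, 1.425]
wrist_force: [-0.1, -0.6, -4.5]
finger_gap: 46.5
```

Call:
send_rows(
  series=[
    [[0,0,0,2,0],[0,0,0,4,0],[0,0,0,5,0],[0,0,0,5,0]],
  ],
)

```text
clock: 8.0
eef_pos: [593.9, -95.5, 57.2]
eef_rot: [3.142, 0.0, 1.425]
wrist_force: [-0.6, -0.1, -3.5]
finger_gap: 46.7
```

Call:
send_rows(
  series=[
    [[0,0,0,1,0],[0,0,0,2,0],[0,0,0,2,0]],
  ],
)

```text
clock: 8.3
eef_pos: [593.8, -95.5, 55.0]
eef_rot: [-3.141, -0.0, 1.425]
wrist_force: [-0.3, 0.5, -4.2]
finger_gap: 46.7
```

Call:
send_rows(
  series=[
    [[0,0,0,1,0],[0,0,0,1,0]],
  ],
)

```text
clock: 8.5
eef_pos: [593.9, -95.5, 54.2]
eef_rot: [3.141, 0.0, 1.425]
wrist_force: [-0.4, -0.2, -3.3]
finger_gap: 46.7
```

Call:
send_rows(
  series=[
    [[0,0,0,1,0],[0,0,0,1,0]],
  ],
)

```text
clock: 8.7
eef_pos: [593.9, -95.5, 54.2]
eef_rot: [3.141, 0.0, 1.425]
wrist_force: [-5.8, 0.3, 8.2]
finger_gap: 46.4
```

Contact made at the expected height, so I release and retreat upward.

Call:
send_rows(
  series=[
    [[1,0,0,0,0],[1,0,0,0,0],[1,0,0,0,0],[1,0,0,0,0],[1,0,0,-20,0],[1,0,0,-50,0],[1,0,0,-95,0],[1,0,0,-145,0],[1,0,0,-190,0],[1,0,0,-206,0]],
  ],
)

```text
clock: 9.7
eef_pos: [594.8, -95.7, 264.4]
eef_rot: [3.135, 0.001, 1.425]
wrist_force: [-0.3, 0.3, 0.5]
finger_gap: 93.8
```

```bash
python3 - <<'E'
from fit import *
from st import st
p=np.load("bin.npy")
for j in (1.35,1.4,1.45,1.5): 
    q=j+.419; print(j,inbin([[0,r*np.cos(q),30+r*np.sin(q)] for r in(186,208)],*p).round().tolist())
s,R=st(); c=manip.camera("wrist"); 
T=np.eye(4);T[:3,:3]=R;T[:3,3]=s["eef_pos"]; c["pose"]=T@np.array(c["T_tool_cam"])
I=c["img"][:,:,::-1].copy()
for j,k in((1.4,(255,0,255)),(1.5,(255,255,0))):
    q=j+.419; P=inbin([[x,208*np.cos(q)+w*np.sin(q),30+208*np.sin(q)-w*np.cos(q)] for x,w in((-13,-8),(13,-8),(13,8),(-13,8))],*p)
    cv2.polylines(I,[np.round(proj(c,P)).astype(int)],True,k,1)
for z in(12,82):
    P=inbin(np.c_[23.5*np.cos(a),97+23.5*np.sin(a),0*a+z],*p); cv2.polylines(I,[np.round(proj(c,P)).astype(int)],True,(0,255,0),1)
cv2.imwrite("pics/w3.png",I)
E
```

```text
1.35 [[574.0, -227.0, 212.0], [573.0, -232.0, 234.0]]
1.4 [[572.0, -236.0, 210.0], [571.0, -242.0, 232.0]]
1.45 [[571.0, -245.0, 208.0], [570.0, -252.0, 229.0]]
1.5 [[570.0, -254.0, 205.0], [569.0, -261.0, 226.0]]
t 9.7 p [594.8 -95.7 264.4] rpy [3.135e+00 1.000e-03 1.425e+00] F [-0.3  0.3  0.5] gap 93.8
```

View pics/w3.png

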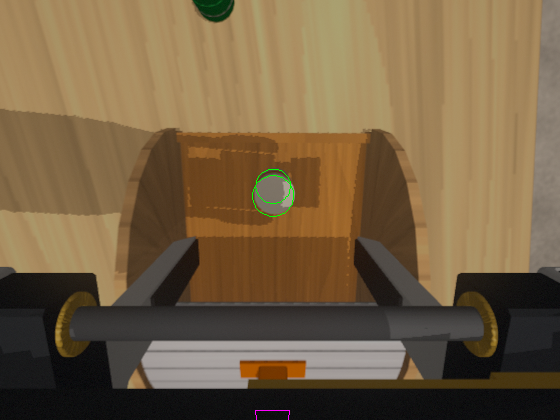

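The core stands at the predicted spot, about (273,192) in the wrist view. Next I go over the pull.

```bash
python3 st.py 571 -244.5 262 1.42
```

```text
t 9.75 p [595.  -95.7 264.9] rpy [3.134e+00 1.000e-03 1.425e+00] F [-0.4 -0.2  2.1] gap 94.3
shift [-150.7   -2.1    3. ] roll 0.3
```

Call:
send_rows(
  series=[
    [[1,-35,0,0,0],[1,-75,-1,0,0],[1,-115,-2,0,0],[1,-140,-2,0,0],[1,-151,-2,0,0],[1,-151,-2,0,0],[1,-151,-2,0,0]],
  ],
)

```text
clock: 10.45
eef_pos: [570.1, -243.6, 258.7]
eef_rot: [-3.141, -0.0, 1.425]
wrist_force: [-0.3, 0.3, 0.9]
finger_gap: 94.0
```

```bash
python3 - <<'E'
from fit import *
from st import go,st
p=np.load("bin.npy")
go(571,-244.5,206,1.42)
s,R=st(); c=manip.camera("wrist"); 
T=np.eye(4);T[:3,:3]=R;T[:3,3]=s["eef_pos"]; c["pose"]=T@np.array(c["T_tool_cam"])
I=c["img"][:,:,::-1].copy()
for j,k in((1.4,(255,0,255)),(1.5,(255,255,0))):
    q=j+.419; P=inbin([[x,208*np.cos(q)+w*np.sin(q),30+208*np.sin(q)-w*np.cos(q)] for x,w in((-13,-8),(13,-8),(13,8),(-13,8))],*p)
    cv2.polylines(I,[np.round(proj(c,P)).astype(int)],True,k,1)
for z in(12,82):
    P=inbin(np.c_[23.5*np.cos(a),97+23.5*np.sin(a),0*a+z],*p); cv2.polylines(I,[np.round(proj(c,P)).astype(int)],True,(0,255,0),1)
cv2.imwrite("pics/w4.png",I)
E
```

```text
t 10.45 p [ 570.1 -243.6  258.7] rpy [-3.141 -0.     1.425] F [-0.3  0.3  0.9] gap 94.0
shift [-0.8  1.  52.7] roll 0.3
t 10.45 p [ 570.1 -243.6  258.7] rpy [-3.141 -0.     1.425] F [-0.3  0.3  0.9] gap 94.0
```

View pics/w4.png

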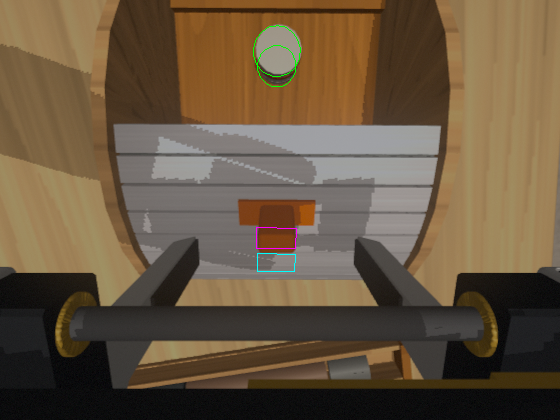

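The pull's end face lies right at the overlay for 1.40–1.41 rad and is centred laterally. The core stands beyond it at (277,50). I'll descend and pinch.

Call:
send_rows(
  series=[
    [[1,5,1,0,0],[1,5,1,20,0],[1,5,1,40,0],[1,5,1,53,0],[1,5,1,53,0],[0,5,1,53,0],[0,5,1,53,0],[0,5,1,53,0],[0,5,1,53,0],[0,5,1,53,0]],
  ],
  newtons=12,
)

```text
clock: 11.5
eef_pos: [571.7, -239.9, 206.4]
eef_rot: [3.141, 0.0, 1.425]
wrist_force: [-1.0, 0.7, -0.6]
finger_gap: 57.3
```

Call:
send_rows(
  series=[
    [[0,0,0,0,0],[0,0,0,0,0],[0,0,0,0,0],[0,0,0,0,0],[0,0,0,0,0]],
  ],
)

```text
clock: 12.0
eef_pos: [570.8, -239.8, 206.0]
eef_rot: [-3.139, -0.0, 1.424]
wrist_force: [-7.6, 1.3, 2.1]
finger_gap: 26.1
```

```bash
python3 - <<'E'
from fit import *
from st import st
p=np.load("bin.npy"); s,R=st()
g=s["eef_pos"]+R@[0,0,-11]; w=p[2]
B=np.array([[np.cos(w),-np.sin(w),0],[np.sin(w),np.cos(w),0],[0,0,1]])
b=B.T@(g-[p[0],p[1],30]); r=np.hypot(b[1],b[2]); q0=np.arctan2(b[2],b[1]); print(b.round(1),"r",r,"joint",q0-.419)
r1=191
for q in np.linspace(q0,.419-.02,31)[1:]:
    f=(q0-q)/(q0-.4); rr=r+(r1-r)*f
    d=R.T@B@(np.array([0,rr*np.cos(q),rr*np.sin(q)])-[0,b[1],b[2]]); print(round(q-.419,2),d.round(1))
E
```

```text
t 12.0 p [ 570.8 -239.8  206. ] rpy [-3.139 -0.     1.424] F [-7.6  1.3  2.1] gap 26.1
[ -1.  -49.4 187. ] r 193.45211174388146 joint 1.4098003777349721
1.36 [ 9.   0.  -2.1]
1.31 [18.1  0.1 -3.7]
1.27 [27.2  0.1 -4.9]
1.22 [36.4  0.1 -5.6]
1.17 [45.6  0.2 -6. ]
1.12 [54.8  0.2 -5.8]
1.08 [63.9  0.3 -5.3]
1.03 [73.1  0.3 -4.3]
0.98 [82.1  0.4 -2.8]
0.93 [91.1  0.4 -1. ]
0.89 [100.    0.4   1.3]
0.84 [108.8   0.5   4. ]
0.79 [117.4   0.5   7.1]
0.74 [125.9   0.6  10.6]
0.69 [134.2   0.6  14.6]
0.65 [142.2   0.7  18.9]
0.6 [150.1   0.7  23.6]
0.55 [157.7   0.8  28.6]
0.5 [165.1   0.8  34. ]
0.46 [172.2   0.8  39.8]
0.41 [179.    0.9  45.8]
0.36 [185.6   0.9  52.2]
0.31 [191.8   1.   58.9]
0.27 [197.6   1.   65.9]
0.22 [203.2   1.1  73.2]
0.17 [208.4   1.1  80.7]
0.12 [213.2   1.1  88.4]
0.08 [217.6   1.2  96.4]
0.03 [221.7   1.2 104.5]
-0.02 [225.3   1.3 112.9]
```

Pinched at gap 26.1. I'll roll along the arc.

Call:
send_rows(
  series=[
    [[0,9,0,-2,0],[0,18,0,-3.5,0],[0,27,0,-5,0],[0,36.5,0,-5.5,0],[0,45.5,0,-6,0],[0,55,0,-6,0],[0,64,0,-5.5,0],[0,73,0,-4.5,0],[0,82,0,-3,0],[0,91,0,-1,0]],
  ],
)

```text
clock: 13.0
eef_pos: [584.4, -149.9, 208.2]
eef_rot: [-3.141, 0.001, 1.424]
wrist_force: [-7.8, -1.0, 9.9]
finger_gap: 25.5
```

Call:
send_rows(
  series=[
    [[0,9,0,2.5,0],[0,17.5,0,5,0],[0,26.5,0,8,0],[0,35,0,11.5,0],[0,43,0,15.5,0],[0,51,0,20,0],[0,59,0,24.5,0],[0,66.5,0,29.5,0],[0,74,0,35,0],[0,81,0,41,0]],
  ],
)

```text
clock: 14.0
eef_pos: [596.8, -68.5, 167.5]
eef_rot: [3.141, -0.001, 1.425]
wrist_force: [-5.7, 7.0, 12.6]
finger_gap: 25.7
```

```bash
cat > arc.py <<'E'
from fit import *
from st import st
p=np.load("bin.npy"); s,R=st()
g=s["eef_pos"]+R@[0,0,-11]; w=p[2]
B=np.array([[np.cos(w),-np.sin(w),0],[np.sin(w),np.cos(w),0],[0,0,1]])
b=B.T@(g-[p[0],p[1],30]); r=np.hypot(b[1],b[2]); q0=np.arctan2(b[2],b[1]); print(b.round(1),"r",r,"joint",q0-.419)
E
python3 arc.py
```

```text
t 14.0 p [596.8 -68.5 167.5] rpy [ 3.141e+00 -1.000e-03  1.425e+00] F [-5.7  7.  12.6] gap 25.7
[ -1.  123.9 148.5] r 193.40784952754973 joint 0.45652453101491136
```

Call:
send_rows(
  series=[
    [[0,7,0,6,0],[0,13.5,0,12.5,0],[0,19.5,0,19,0],[0,25.5,0,26,0],[0,31,0,33.5,0],[0,36,0,41,0],[0,41,0,48.5,0],[0,45.5,0,56.5,0],[0,49.5,0,65,0],[0,52,0,71,0]],
  ],
)

```text
clock: 15.0
eef_pos: [604.7, -16.5, 95.6]
eef_rot: [3.14, -0.002, 1.425]
wrist_force: [-0.1, 8.8, 7.4]
finger_gap: 25.9
```

Call:
send_rows(
  series=[
    [[0,1,0,2,0],[0,1,0,2,0],[0,1,0,2,0]],
  ],
)

```text
clock: 15.3
eef_pos: [604.8, -15.7, 93.5]
eef_rot: [3.141, -0.002, 1.425]
wrist_force: [2.3, 9.4, 2.4]
finger_gap: 26.1
```

```bash
python3 arc.py
```

```text
t 15.3 p [604.8 -15.7  93.5] rpy [ 3.141e+00 -2.000e-03  1.425e+00] F [2.3 9.4 2.4] gap 26.1
[ -1.  177.3  74.5] r 192.3167349157535 joint -0.02108802928321285
```

Call:
send_rows(
  series=[
    [[1,0,0,0,0],[1,0,0,0,0],[1,0,0,0,0],[1,0,0,0,0],[1,0,0,0,0],[1,0,0,-20,0],[1,0,0,-55,0],[1,0,0,-95,0],[1,0,0,-130,0],[1,0,0,-150,0]],
  ],
)

```text
clock: 16.3
eef_pos: [604.8, -17.3, 246.4]
eef_rot: [3.138, -0.0, 1.425]
wrist_force: [-0.1, -0.0, 0.3]
finger_gap: 93.5
```

Call:
send_rows(
  series=[
    [[1,40,0,-20,0],[1,80,0,-20,0],[1,105,0,-20,0],[1,105,0,-20,0]],
  ],
)

```text
clock: 16.7
eef_pos: [619.6, 89.4, 262.9]
eef_rot: [-3.141, -0.0, 1.428]
wrist_force: [-0.1, -1.3, -0.2]
finger_gap: 94.0
```

```bash
python3 - <<'E'
from fit import *
from st import st
p=np.load("bin.npy"); s,R=st(); ims=[]
for n in("top","scene","wrist"):
    c=manip.camera(n); I=c["img"][:,:,::-1].copy()
    if n=="wrist":
        T=np.eye(4);T[:3,:3]=R;T[:3,3]=s["eef_pos"]; c["pose"]=T@np.array(c["T_tool_cam"])
    for j,k in((0,(255,0,255)),(.08,(255,255,0))):
        q=j+.419; P=inbin([[x,208*np.cos(q)+w*np.sin(q),30+208*np.sin(q)-w*np.cos(q)] for x,w in((-13,-8),(13,-8),(13,8),(-13,8))],*p)
        cv2.polylines(I,[np.round(proj(c,P)).astype(int)],True,k,1)
    ims.append(I)
    print(n,[(np.round(d["rect"]).tolist(),round(d["conf"],2)) for d in manip.find_in("dark_core",c)])
save_=np.vstack([np.hstack([cv2.resize(ims[0][50:280,100:400],(400,300)),cv2.resize(ims[1][0:230,140:440],(400,300))]),np.hstack([cv2.resize(ims[2],(400,300)),cv2.resize(ims[1][100:250,190:390],(400,300))])])
cv2.imwrite("pics/f5.png",save_)
E
```

```text
t 16.7 p [619.6  89.4 262.9] rpy [-3.141 -0.     1.428] F [-0.1 -1.3 -0.2] gap 94.0
top [([153.0, 141.0, 15.0, 27.0], 0.78)]
scene []
wrist [([224.0, 11.0, 47.0, 60.0], 0.89)]
```

View pics/f5.png

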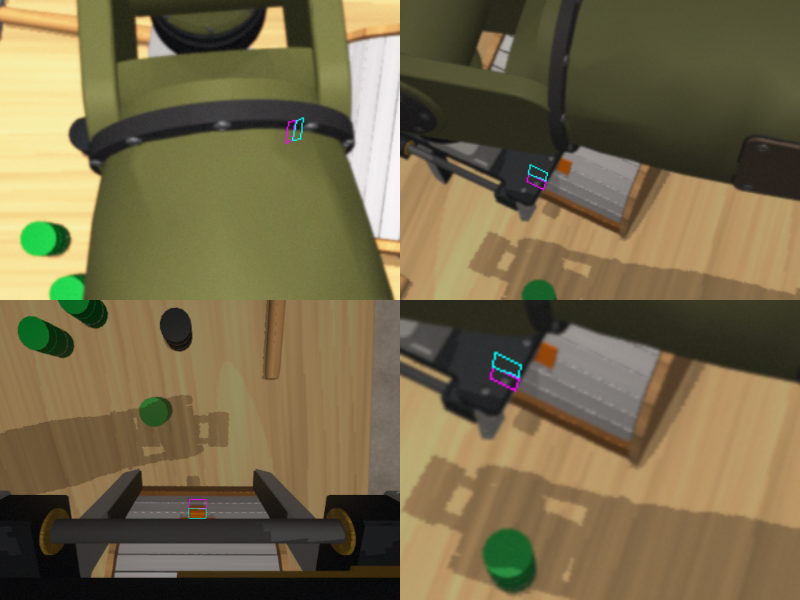

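The wrist view shows the pull near the 0.08 overlay, which is ambiguous, and the arm blocks the fixed cameras. I'll clear it aside for an unobstructed check.

Call:
send_rows(
  series=[
    [[1,40,-35,0,0],[1,80,-70,0,0],[1,115,-100,0,0],[1,150,-130,0,0],[1,185,-160,0,0],[1,215,-190,0,0],[1,233,-205,0,0],[1,233,-205,0,0],[1,233,-205,0,0]],
  ],
)

```text
clock: 17.9
eef_pos: [451.1, 346.5, 263.2]
eef_rot: [3.141, 0.0, 1.425]
wrist_force: [-0.6, -0.5, 0.3]
finger_gap: 94.1
```

```bash
python3 - <<'E'
from fit import *
from st import st
p=np.load("bin.npy"); st(); ims=[]
for n,(r0,r1,c0,c1) in(("top",(120,210,270,390)),("scene",(90,210,180,340))):
    c=manip.camera(n); I=c["img"][:,:,::-1].copy()
    save(c,n+"6.png"); crop=I[r0:r1,c0:c1]; h=cv2.cvtColor(crop,cv2.COLOR_BGR2HSV)
    k=400/(c1-c0); O=cv2.resize(crop,None,fx=k,fy=k,interpolation=cv2.INTER_CUBIC); N=O.copy()
    for j,kk in((0,(255,0,255)),(.08,(255,255,0))):
        q=j+.419; P=inbin([[x,208*np.cos(q)+w*np.sin(q),30+208*np.sin(q)-w*np.cos(q)] for x,w in((-13,-8),(13,-8),(13,8),(-13,8))],*p)
        cv2.polylines(N,[np.round((proj(c,P)-[c0,r0])*k).astype(int)],True,kk,1)
    ims.append(np.vstack([O,N])[:600] if k*(r1-r0)*2<=600 else np.vstack([O,N])); print(ims[-1].shape,n,[np.round(d["rect"]).tolist() for d in manip.find_in("dark_core",c)])
cv2.imwrite("pics/f6.png",np.hstack([cv2.resize(i,(400,600)) for i in ims]))
E
```

```text
t 17.9 p [451.1 346.5 263.2] rpy [3.141 0.    1.425] F [-0.6 -0.5  0.3] gap 94.1
(600, 400, 3) top [[152.0, 138.0, 33.0, 34.0]]
(600, 400, 3) scene [[178.0, 270.0, 31.0, 26.0]]
```

View pics/f6.png

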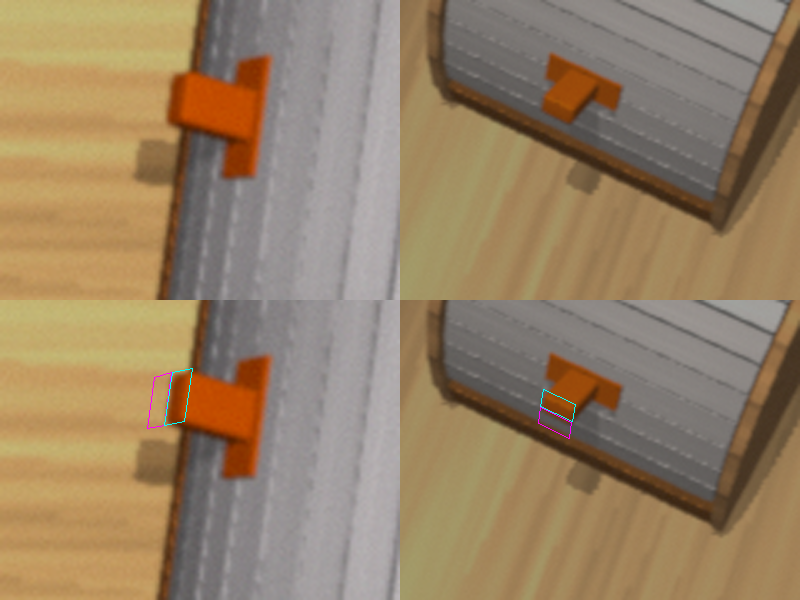

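The overlays put the cover at about 0.09–0.10 rad, so it slipped a little in the pinch and isn't fully shut. I'll press the pull down with closed fingertips.

Call:
send_rows(
  series=[
    [[0,-40,35,0,0],[0,-80,65,0,0],[0,-120,95,0,0],[0,-160,120,0,0],[0,-200,145,0,0],[0,-240,170,0,0],[0,-280,190,0,0],[0,-310,200,0,0],[0,-335,205,0,0],[0,-340,205,0,0]],
  ],
)

```text
clock: 19.1
eef_pos: [604.1, -22.5, 262.8]
eef_rot: [-3.141, 0.0, 1.421]
wrist_force: [0.2, -0.1, -0.1]
finger_gap: 17.2
```

```bash
python3 st.py 605 -20 155 1.42
```

```text
t 19.1 p [604.1 -22.5 262.8] rpy [-3.141  0.     1.421] F [ 0.2 -0.1 -0.1] gap 17.2
shift [  2.7   0.6 107.8] roll 0.0
```

Call:
send_rows(
  series=[
    [[0,2,0,30,0],[0,2,0,65,0],[0,2,0,95,0],[0,2,0,108,0],[0,2,0,113,0],[0,2,0,117,0],[0,2,0,121,0],[0,2,0,125,0],[0,2,0,129,0],[0,2,0,131,0]],
  ],
)

```text
clock: 20.1
eef_pos: [604.4, -17.3, 132.0]
eef_rot: [3.142, 0.0, 1.425]
wrist_force: [-1.3, 0.1, 0.6]
finger_gap: 0.4
```

Call:
send_rows(
  series=[
    [[0,0,0,2,0],[0,0,0,4,0],[0,0,0,4,0]],
  ],
)

```text
clock: 20.4
eef_pos: [604.3, -17.2, 127.9]
eef_rot: [-3.141, 0.0, 1.425]
wrist_force: [0.7, 0.3, 1.3]
finger_gap: 0.4
```

Call:
send_rows(
  series=[
    [[0,0,0,1.5,0],[0,0,0,3,0],[0,0,0,3,0]],
  ],
)

```text
clock: 20.7
eef_pos: [604.7, -17.1, 126.7]
eef_rot: [3.14, -0.0, 1.425]
wrist_force: [-5.8, 0.3, 14.0]
finger_gap: 0.5
```

Call:
send_rows(
  series=[
    [[0,0,0,1.5,0],[0,0,0,3,0],[0,0,0,3,0]],
  ],
)

```text
clock: 21.0
eef_pos: [604.9, -17.0, 126.1]
eef_rot: [3.139, -0.001, 1.425]
wrist_force: [-15.7, 2.4, 34.0]
finger_gap: 0.5
```

Call:
send_rows(
  series=[
    [[0,0,0,1.5,0],[0,0,0,3,0],[0,0,0,3,0]],
  ],
)

```text
clock: 21.3
eef_pos: [605.1, -16.9, 125.6]
eef_rot: [3.137, -0.001, 1.425]
wrist_force: [-27.5, 4.0, 56.5]
finger_gap: 0.6
```

A hard stop appeared at TCP 126.5, where joint = 0 was predicted. I'll retreat and verify.

Call:
send_rows(
  series=[
    [[0,0,0,-8,0],[0,0,0,-30,0],[0,0,0,-65,0],[0,0,0,-105,0],[0,0,0,-140,0],[0,20,-15,-145,0],[0,60,-45,-145,0],[0,100,-80,-145,0],[0,140,-110,-145,0],[0,180,-140,-145,0]],
  ],
)

```text
clock: 22.3
eef_pos: [492.3, 179.9, 264.3]
eef_rot: [3.141, -0.0, 1.424]
wrist_force: [1.7, 0.4, 0.0]
finger_gap: 0.4
```

Call:
send_rows(
  series=[
    [[0,40,-25,0,0],[0,80,-45,0,0],[0,120,-60,0,0],[0,150,-65,0,0],[0,160,-65,0,0],[0,160,-65,0,0]],
  ],
)

```text
clock: 22.9
eef_pos: [452.4, 346.8, 263.7]
eef_rot: [-3.141, 0.001, 1.426]
wrist_force: [-0.0, -0.4, -0.2]
finger_gap: 0.2
```

```bash
python3 - <<'E'
from fit import *
from st import st
p=np.load("bin.npy"); st(); ims=[]
for n,(r0,r1,c0,c1) in(("top",(120,210,270,390)),("scene",(90,210,180,340))):
    c=manip.camera(n); I=c["img"][:,:,::-1].copy()
    crop=I[r0:r1,c0:c1]
    k=400/(c1-c0); O=cv2.resize(crop,None,fx=k,fy=k,interpolation=cv2.INTER_CUBIC); N=O.copy()
    for j,kk in((0,(255,0,255)),(.08,(255,255,0))):
        q=j+.419; P=inbin([[x,208*np.cos(q)+w*np.sin(q),30+208*np.sin(q)-w*np.cos(q)] for x,w in((-13,-8),(13,-8),(13,8),(-13,8))],*p)
        cv2.polylines(N,[np.round((proj(c,P)-[c0,r0])*k).astype(int)],True,kk,1)
    ims.append(np.vstack([O,N])); print(n,[np.round(d["rect"]).tolist() for d in manip.find_in("dark_core",c)])
cv2.imwrite("pics/f7.png",np.hstack([cv2.resize(i,(400,600)) for i in ims]))
E
```

```text
t 22.9 p [452.4 346.8 263.7] rpy [-3.141e+00  1.000e-03  1.426e+00] F [-0.  -0.4 -0.2] gap 0.2
top [[153.0, 140.0, 32.0, 29.0]]
scene [[178.0, 266.0, 32.0, 31.0]]
```

View pics/f7.png

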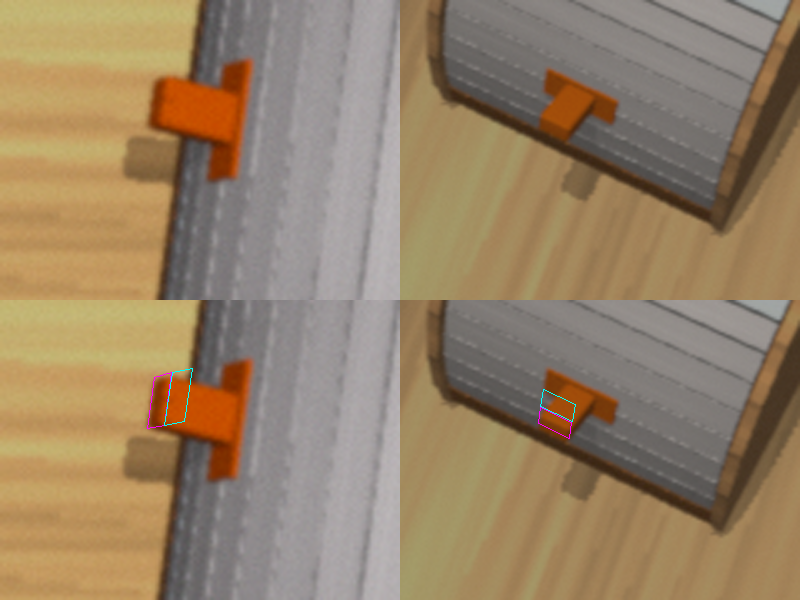

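The pull's end now coincides with the shut overlay (0 rad) in both views, and the dark core's box is unchanged. I'm handing it in.

```bash
python3 -c "
from cell import manip
print(manip.sign_off())"
```

```text
the job is handed in; nothing more can be done
None
```

The pale core is in the bin and the roll-top cover is shut. I handed the job in at about 23 s of the 58 s allowed; no verdict is reported.

- **Core:** I lowered it until the wrist force showed it touching the floor at the expected height, then released it. The wrist camera showed it standing at about x = 0, y = 95 to 97 mm in the bin. With the cover shut it can no longer be seen, so I could not check it again at the end.
- **Cover:** I pinched the pull and rolled it along the arc. The tool position suggested it was shut, but the cameras disagreed and put it at about 0.09–0.10 rad. I then pressed the pull down with closed fingertips until it stopped hard at the height predicted for 0 rad. That press reached about 63 N at the wrist, through the fingertips. In both fixed cameras the pull now lines up with the shut position to well within 0.08 rad.
- **Dark core:** its outline in both fixed cameras matches the start to within about 2 pixels, so it did not move.
- **Arm:** it ended clear of everything, with the wrist force near zero.

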